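# Shield can from the salvage bin onto the transformer

## Robot

A 7-joint arm with a two-finger parallel gripper is mounted at the origin on the work surface. World frame = base frame: x ahead of the robot, y to its left, z up, the work surface at z = 0. Lengths are in m, angles in rad, forces in N, time in s.
With the tool pointing down it reaches from about 0.4 to 0.875 m from the base axis. Payload 6.5 kg.
Tool frame: the origin (TCP) lies midway between the tips of the shut fingers; the grasp point (between the pads) lies 19 mm behind it (grasp_offset is the distance from the TCP to the grasp point, in m); z points along the fingers, y is the line along which they close (so a half turn about z gives the same grasp; the last joint's range is limited). The gripper opens to 85 mm and grips with 20 to 120 N. Pads are 22 mm wide; open, the fingers measure 114 mm over their backs; the gripper's body (76 mm by 85 mm) begins 54 mm behind the grasp point. The pads swing forward as they close: fully open they stand 13 mm farther back than shut.
Start: joints at [-1.395, 0.536, -0.004, 1.538, 0.003, 1.067, -0.071], TCP at [0.156, 0.631, 0.231] pointing down, gripper open.
Joint ranges: [-2.7, 2.7], [-0.37, 2.16], [-1.27, 1.26], [0.24, 2.4], [-1.31, 4.45], [0.19, 1.91], [-2.76, 2.76]. Speed limits (rad/s): [2.39, 2.39, 3.14, 3.14, 3.14, 3.14, 3.14].

## Interface

Orientations are given as [roll, pitch, yaw] about the fixed x, y, z axes, in that order (R = Rz(yaw) Ry(pitch) Rx(roll)).
In Python, from rig import * gives the robot as it stands.
- The arm moves only by the tool apply_moves, never from a script. Its argument "steps" is a list of rows, each a list of 7 numbers: the shift along the tool's x, y, z in mm, then the turn, a rotation vector about the tool's x, y, z in degrees, then the finger opening in mm, from 0 to 85.4. In form: [[tx, ty, tz, wx, wy, wz, fingers], ...]. A call has 1 to 8 rows; each row is the pose to reach, as a shift and turn from the pose commanded when the call began, along the tool's axes at that moment; what a row does not reach only later rows make up. A row lasts 1/8 s, in which the tool goes at most 62.5 mm and 10.7 degrees, less where a joint would pass 70% of its speed; a pose out of reach is approached as far as the arm can. A call with a gripper value outside its range is refused whole. The fingers move at their own pace and stop on an object; the grip force is fixed at half the most. Time passes only in rows, so rows that repeat a pose let the fingers close. It gives the time, the measured TCP pose, the force, the opening and the grip force at its end, in the units of the state.
- read_state(): the state, without advancing time (a new reading comes with each control period).
- get_image(name): name is "scene" or "side" or "wrist"; returns a dict with "pixels" (480x640x3 uint8, red, green, blue), "fx", "fy", "cx", "cy" (pixels), "position" and "attitude" of the camera in the world; the wrist camera has in their place "hand_eye" (4x4, takes a point from camera to tool coordinates, whose origin is the TCP and whose axes are the flange's). Camera axes: x right, y up, looking along -z (the intrinsics and any distortion apply to the point x, -y, -z); pixel columns grow to the right and rows downward; lengths in m; the calibration is good to about 2 mm. A picture is of the moment at which its call begins: read the wrist's pose just before it. There is no depth.
- finish_job(): hands the job in; it is judged then, once.
The state is a dict: "t": time; "joint_positions": joint angles; "joint_velocities": joint speeds; "joint_efforts": joint torques, N m; "tcp_pos": TCP position; "orientation": TCP orientation; "wrist_force": force on the tool from outside, world axes, zero at the start; "torque": the same for the moment, N m; "gripper_width": finger opening in m; "gripper_force": force on a finger pad.
Only numpy, scipy, OpenCV 4.12 (cv2) and the standard library are available. Lean on these libraries where they do the work, as an engineer would, in place of code of your own. Each camera call takes 0.05 s, during which the arm holds its last target. There are 200 camera calls.

## Task

Take the copper shield can, which stands mouth-up in the salvage bin, and turn it over so that it stands mouth-down over the bare transformer in the open amplifier, square with the transformer and its rim flat on the chassis floor all round. It has to be laid down on the bench and taken again to turn it right over; do not drop it. Leave the other salvaged parts standing in the bin and do not push the things on the bench about or knock them over.

Things in the scene. Friction and masses are not known exactly. Their poses are not given: they have to be found in the camera images.
- shield: The copper-coloured shield can to be moved: a square cup of rigid sheet, 52 x 52 mm outside, 90 mm tall, walls 3 mm (inside 46 x 46 mm, 87 mm deep), 0.11 to 0.22 kg. Origin at the centre of the outside of its closed end; z points from the closed end to the open mouth (up at the start); x and y are square to its walls.
- shield_mouth (a point): Centre of the shield can's open mouth, in the plane of its rim, 90 mm along the can's z from its origin.
- bin: Grey open plastic salvage bin, fixed, 330 (x) x 220 (y) x 55 mm tall outside, walls and floor 5 mm. Origin at the centre of its underside, z up. It stands to the left or the right of the robot's middle; five parts stand loose in it, one in each of five of six places 105 mm (x) by 100 mm (y) apart.
- grey_can: Another shield can of the same shape and size as the copper one, but aluminium grey, standing mouth-up in the bin; not to be moved. Origin at the centre of its underside. 0.16 kg.
- capacitor: Blue round capacitor standing in the bin, 40 mm diameter, 95 mm tall. Origin at the centre of its underside. 0.17 kg.
- heatsink: Black finned heat sink lying in the bin, 60 x 50 x 35 mm tall. Origin at the centre of its underside. 0.15 kg.
- choke: Dark choke with a yellow winding standing in the bin, 50 x 52 x 44 mm tall. Origin at the centre of its underside. 0.3 kg.
- chassis: Open amplifier chassis, fixed, on the other side of the robot's middle from the bin: 270 (x) x 230 (y) mm, sides and rear 50 mm tall, aluminium front panel (towards its -x, with knobs) 60 mm tall and 250 mm wide, floor 3 mm thick. Inside: black capacitors 45 mm tall behind the front panel, a heat sink 48 mm tall along the rear. Origin at the centre of its underside, z up.
- seat (a point): On the chassis floor at the middle of the transformer's foot; x and y are square to the transformer, z up. The transformer (dark core, yellow winding, fixed) is 34 x 34 mm overall and 40 mm tall above this point (the thin green circuit board has no contact). Nothing else stands within 55 mm of it. The can's rim rests at this point's height when home.
- mat: Blue bench mat, fixed, 340 (x) x 160 (y) x 2 mm thick, in the middle between bin and chassis, with nothing on it. Origin at the centre of its underside.
- multimeter: Yellow multimeter lying on the bench beyond the mat, 180 x 90 x 42 mm. Origin at the centre of its underside.
- screwdriver: Screwdriver with a red handle lying on the bench, far side.
- spool: Reel of solder, 60 mm diameter, 48 mm tall, standing on its flange on the far side. Origin at the centre of its underside.
- flux: Green bottle with a yellow cap, 44 mm diameter, 110 mm tall, standing on the far side. Origin at the centre of its underside.
Mind the look-alikes: they are no part of the job. Leave any green look-alike of the choke alone.

How it is judged:
By the outcome, as a careful person would: the job done as asked, in the order asked, and still so for the second after the job is handed in, with the robot touching nothing.
It also fails if it takes over 61 s, if anything falls off the work surface, if the arm or the gripper's body presses on something with over 40 N, if the wrist force passes 120 N, or if a joint passes its speed limit or range.

## Working session

There is one attempt and no reset: what is moved stays moved. The work goes in short steps, Python scripts to look and compute and a tool call to move; the robot and the scene stay as the last step left them, time stands still between calls to the robot, and variables do not carry over. Pictures are saved under pics/ and viewed, at most 10 in all, crops included, and the job is handed in when it is done.

Besides the shell and the picture viewer there is one more tool, called after "Call:" as name(argument=value, ...), one argument or row to a line, values as JSON. apply_moves: Moves the arm, as the interface text tells. Its arguments: {"type":"object","properties":{"steps":{"type":"array"}},"required":["steps"]}

```bash
mkdir -p pics; ls; cat > h.py <<'E'
from rig import *
import numpy as np, cv2
from scipy.spatial.transform import Rotation as R
def save(n,im): cv2.imwrite('pics/'+n, im[:,:,::-1])
E
python3 - <<'E'
from h import *
s=read_state(); print({k:np.round(v,4) for k,v in s.items()})
for n in ['scene','side','wrist']:
    g=get_image(n); save(n+'0.png',g['pixels']); np.save(n+'0.npy',g,allow_pickle=True)
    print(n,{k:v for k,v in g.items() if k!='pixels'})
a=cv2.imread('pics/scene0.png');b=cv2.imread('pics/side0.png')
E
```

```text
pics
{'t': np.float64(0.0), 'joint_positions': array([-1.3952,  0.5372, -0.0044,  1.5389,  0.0026,  1.0673, -0.0712]), 'joint_velocities': array([-0.0007,  0.0005,  0.0011,  0.0013, -0.0002,  0.001 , -0.0015]), 'joint_efforts': array([ 1.00000e-04, -5.83421e+01,  1.04870e+00, -2.59097e+01,
        1.23000e-02,  9.70000e-03,  0.00000e+00]), 'tcp_pos': array([0.1555, 0.6305, 0.2304]), 'orientation': array([-3.1399e+00,  2.0000e-04,  2.8999e+00]), 'wrist_force': array([ 1.2149, -0.6544,  0.9513]), 'torque': array([-0.0059, -0.0033, -0.0369]), 'gripper_force': np.float64(0.0), 'gripper_width': np.float64(0.0856)}
scene {'fx': 489.05184580843456, 'fy': 489.05184580843456, 'cx': 320.065849652867, 'cy': 241.4391074608104, 'position': array([ 1.27071699, -0.07088092,  0.85625789]), 'attitude': array([ 0.71313864, -0.00740674,  1.56157945])}
side {'fx': 435.34824303346176, 'fy': 435.34824303346176, 'cx': 321.5419294098312, 'cy': 238.05270448009594, 'position': array([ 0.50441333, -0.72845971,  0.56854356]), 'attitude': array([ 0.94854693,  0.01039254, -0.12798814])}
wrist {'fx': 365.50889086516867, 'fy': 365.50889086516867, 'cx': 316.7618538962095, 'cy': 240.51542079136937, 'hand_eye': array([[-6.22060872e-04,  9.50729704e-01,  3.10020391e-01,
         8.00413210e-02],
       [ 9.99999400e-01,  8.71088182e-04, -6.64823724e-04,
        -3.37834140e-05],
       [-9.02122761e-04,  3.10019791e-01, -9.50729675e-01,
        -1.41706920e-01],
       [ 0.00000000e+00,  0.00000000e+00,  0.00000000e+00,
         1.00000000e+00]])}
```

View pics/scene0.png

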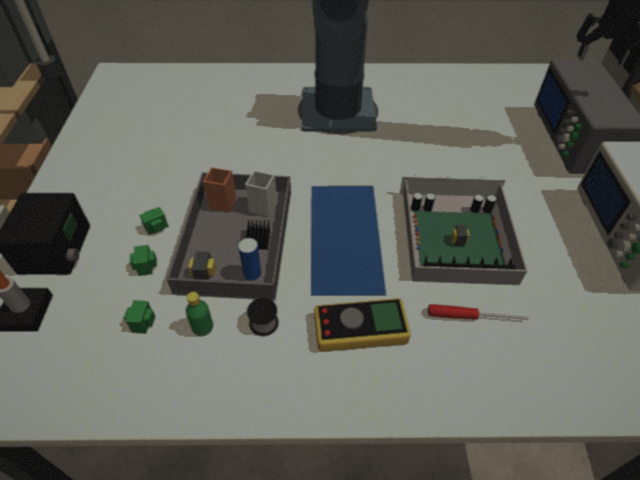

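View pics/side0.png

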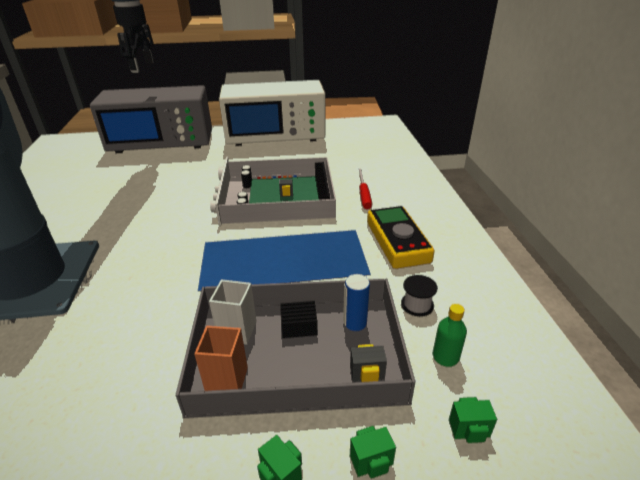

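Scene view: the copper can is at (219,190), the grey can at (261,195), the choke at (202,265), the capacitor at (249,260) and the heat sink at (257,232). The green look-alikes are at the far left, and the transformer is at (460,235).

Candidates for the shield:
- Copper can: (219,190) in scene, (221,358) in side.
- Grey can: (261,195) in scene.

I choose the copper one. Next I'll check it in a crop and measure.

```bash
cat >> h.py <<'E'
def cam_pose(g, st=None):
    if 'hand_eye' in g:
        T=np.eye(4); T[:3,:3]=R.from_euler('xyz',st['orientation']).as_matrix(); T[:3,3]=st['tcp_pos']
        return T@g['hand_eye']
    T=np.eye(4); T[:3,:3]=R.from_euler('xyz',g['attitude']).as_matrix(); T[:3,3]=g['position']; return T
def cast(g,T,px,z):
    px=np.atleast_2d(np.asarray(px,float))
    d=np.c_[(px[:,0]-g['cx'])/g['fx'],-(px[:,1]-g['cy'])/g['fy'],-np.ones(len(px))]@T[:3,:3].T
    return T[:3,3]+d*((z-T[2,3])/d[:,2])[:,None]
def mask(im,lo,hi):
    m=cv2.inRange(cv2.cvtColor(im,cv2.COLOR_RGB2HSV),lo,hi); return cv2.morphologyEx(m,cv2.MORPH_OPEN,np.ones((3,3)))
def blob(m,near=None):
    c,_=cv2.findContours(m,0,1); 
    return max(c,key=cv2.contourArea)
E
python3 - <<'E'
import rig; print([n for n in dir(rig) if n[0]!='_'])
from h import *
for n,box in [('scene',(170,140,320,300)),('side',(150,260,280,420))]:
    g=np.load(n+'0.npy',allow_pickle=True).item(); T=cam_pose(g); im=g['pixels'].copy()
    x0,y0,x1,y1=box; k=np.zeros_like(im); k[y0:y1,x0:x1]=im[y0:y1,x0:x1]
    m=mask(k,(3,90,60),(18,255,255)); c=blob(m); h=cv2.approxPolyDP(cv2.convexHull(c),2.5,True)[:,0]
    for p,q in zip(h,cast(g,T,h,.095)): print(n,p,q.round(4))
    if n=='side': save('crop1.png',cv2.resize(im[270:410,150:280],None,fx=4,fy=4))
g=np.load('scene0.npy',allow_pickle=True).item(); T=cam_pose(g)
for nm,p,z in [('transf top',(460,230),.04),('mat',(311,187),.002),('mat',(373,186),.002),('mat',(384,292),.002),('mat',(311,294),.002),('bin',(206,174),.055),('bin',(291,177),.055),('bin',(275,294),.055),('bin',(173,292),.055),('ch',(402,180),.055),('ch',(503,180),.05),('ch',(522,282),.05),('ch',(410,280),.05)]:
    print(nm,cast(g,T,p,z).round(3))
E
```

```text
['Unreachable', 'finish_job', 'get_image', 'grasp_offset', 'read_state']
scene [211 168] [ 0.3825 -0.3144  0.095 ]
scene [231 172] [ 0.3967 -0.2658  0.095 ]
scene [235 198] [ 0.4839 -0.2473  0.095 ]
scene [229 211] [ 0.5244 -0.2561  0.095 ]
scene [209 208] [ 0.5151 -0.3007  0.095 ]
scene [203 179] [ 0.421  -0.3276  0.095 ]
side [207 325] [ 0.3897 -0.266   0.095 ]
side [240 328] [ 0.4379 -0.2786  0.095 ]
side [246 359] [ 0.4473 -0.3361  0.095 ]
side [241 388] [ 0.4415 -0.381   0.095 ]
side [204 390] [ 0.3953 -0.3777  0.095 ]
side [194 352] [ 0.3762 -0.3143  0.095 ]
transf top [[0.531 0.258 0.04 ]]
mat [[ 0.348 -0.079  0.002]]
mat [[0.344 0.08  0.002]]
mat [[0.674 0.077 0.002]]
mat [[ 0.679 -0.078  0.002]]
bin [[ 0.358 -0.336  0.055]]
bin [[ 0.369 -0.128  0.055]]
bin [[ 0.715 -0.149  0.055]]
bin [[ 0.709 -0.351  0.055]]
ch [[0.38  0.143 0.055]]
ch [[0.375 0.393 0.05 ]]
ch [[0.684 0.353 0.05 ]]
ch [[0.678 0.124 0.05 ]]
```

View pics/crop1.png

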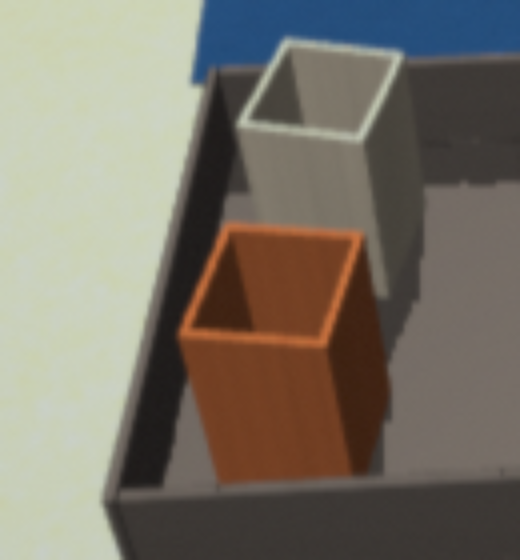

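The crop confirms the copper can, mouth up, with its rim corners at about (207,325), (240,328), (231,355) and (194,352) in the side view. Its centre is about (0.407,-0.297) and its yaw about -15°. I'll go above it for a wrist view.

```bash
cat >> h.py <<'E'
def pose(p,psi,tilt=0):
    """tool down with tool x along heading psi (deg); tilt>0: tool points towards heading (outward)"""
    T=np.eye(4); T[:3,:3]=(R.from_euler('z',psi,degrees=True)*R.from_euler('y',-tilt,degrees=True)*R.from_euler('x',180,degrees=True)).as_matrix(); T[:3,3]=p; return T
def cur(s=None):
    s=s or read_state(); T=np.eye(4); T[:3,:3]=R.from_euler('xyz',s['orientation']).as_matrix(); T[:3,3]=s['tcp_pos']; return T
def rows(A,B):
    D=np.linalg.inv(A)@B; return np.r_[D[:3,3]*1000, np.degrees(R.from_matrix(D[:3,:3]).as_rotvec())].round(1).tolist()
def grasp(c,psi,tilt,extra=0.0):
    """TCP pose so that the grasp point sits at c"""
    T=pose(c,psi,tilt); T[:3,3]+=T[:3,2]*(grasp_offset-extra); return T
E
python3 - <<'E'
from h import *
A=cur(); B=pose([.45,.25,.28],90); C=pose([.41,-.295,.25],-15)
print(rows(A,B)); print(rows(B,C)); D=pose([0,0,0],0,30); print(D[:3,2],D[:3,0])
E
```

```text
[-377.0, -299.1, -49.0, -0.1, 0.1, 76.1]
[-545.0, -40.0, 30.0, -0.0, -0.0, 105.0]
[ 5.00000000e-01 -1.22464680e-16 -8.66025404e-01] [0.8660254 0.        0.5      ]
```

Call:
apply_moves(
  steps=[
    [-377,-299,-49,0,0,76,70],
    [-377,-299,-49,0,0,76,70],
    [-377,-299,-49,0,0,76,70],
    [-377,-299,-49,0,0,76,70],
    [-377,-299,-49,0,0,76,70],
    [-377,-299,-49,0,0,76,70],
    [-377,-299,-49,0,0,76,70],
    [-377,-299,-49,0,0,76,70],
  ],
)

```text
t: 1.15
tcp_pos: [0.4514, 0.2479, 0.2807]
orientation: [3.141, 0.0, 1.569]
wrist_force: [0.5, 1.3, -0.4]
gripper_width: 0.0697
gripper_force: 0.0
```

Call:
apply_moves(
  steps=[
    [-545,-40,30,0,0,105,70],
    [-545,-40,30,0,0,105,70],
    [-545,-40,30,0,0,105,70],
    [-545,-40,30,0,0,105,70],
    [-545,-40,30,0,0,105,70],
    [-545,-40,30,0,0,105,70],
    [-545,-40,30,0,0,105,70],
    [-545,-40,30,0,0,105,70],
  ],
)

```text
t: 2.15
tcp_pos: [0.4147, -0.249, 0.2529]
orientation: [-3.141, -0.001, 0.068]
wrist_force: [1.4, 0.4, -0.3]
gripper_width: 0.0701
gripper_force: 0.0
```

```bash
python3 - <<'E'
from h import *
s=read_state(); print({k:np.round(s[k],4).tolist() for k in ['t','joint_positions','tcp_pos','orientation']})
print(rows(cur(s),pose([.41,-.295,.25],-15)))
E
```

```text
{'t': 2.15, 'joint_positions': [-0.3205, 0.3172, 0.9412, 1.9817, -0.3074, 0.9906, -0.7343], 'tcp_pos': [0.4147, -0.249, 0.2529], 'orientation': [-3.1412, -0.0011, 0.0682]}
[-7.8, 45.6, 2.9, -0.0, -0.1, 18.9]
```

Call:
apply_moves(
  steps=[
    [-8,46,3,0,0,19,70],
    [-8,46,3,0,0,19,70],
    [-8,46,3,0,0,19,70],
  ],
)

```text
t: 2.52
tcp_pos: [0.4099, -0.2941, 0.2495]
orientation: [3.141, 0.001, -0.258]
wrist_force: [0.1, -0.0, -0.6]
gripper_width: 0.0703
gripper_force: 0.0
```

```bash
python3 - <<'E'
from h import *
s=read_state(); g=get_image('wrist'); save('w1.png',g['pixels']); T=cam_pose(g,s)
print({k:np.round(s[k],4).tolist() for k in ['t','joint_positions','tcp_pos','orientation']})
m=mask(g['pixels'],(3,90,60),(18,255,255)); c=blob(m); print(cv2.contourArea(c))
q=cast(g,T,c[:,0],.095)[:,:2].astype(np.float32); print('minrect',cv2.minAreaRect(q*1000))
h=cv2.approxPolyDP(cv2.convexHull(c),3,True)[:,0]
for p,w in zip(h,cast(g,T,h,.095)): print(p,w.round(4))
E
```

```text
{'t': 2.525, 'joint_positions': [-0.2522, 0.4021, 1.0062, 1.9373, -0.3979, 1.0183, -0.8954], 'tcp_pos': [0.4099, -0.2941, 0.2495], 'orientation': [3.1412, 0.001, -0.2578]}
4545.5
minrect ((412.87408447265625, -297.6407470703125), (53.086219787597656, 65.38729858398438), 76.90875244140625)
[343 177] [ 0.4395 -0.3236  0.095 ]
[352 199] [ 0.4201 -0.3266  0.095 ]
[352 250] [ 0.3768 -0.3165  0.095 ]
[292 253] [ 0.3873 -0.2659  0.095 ]
[288 193] [ 0.4383 -0.2771  0.095 ]
[294 180] [ 0.4473 -0.2848  0.095 ]
```

View pics/w1.png

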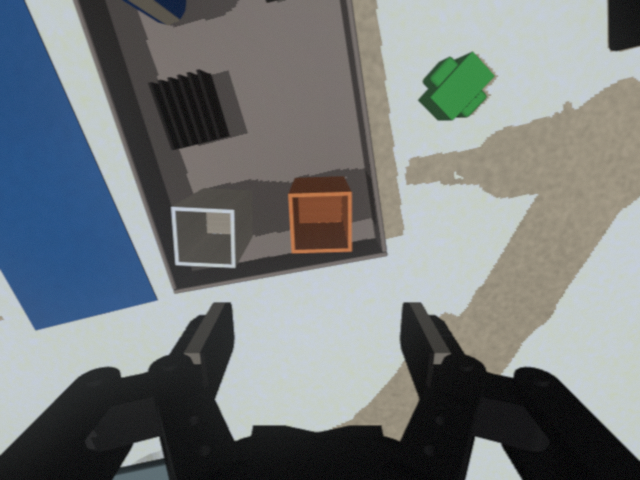

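The wrist view shows the copper rim's corners at (288,193), (292,253), (352,250) and (352,192). That puts the centre at (0.407,-0.297) and the yaw at about -13°; the grey can is separate at (205,237). I'll tilt the tool 45° inward for the grasp.

```bash
python3 - <<'E'
from h import *
print(rows(cur(),grasp([.407,-.297,.155],-13,-45)))
E
```

```text
[-15.3, 4.5, 107.8, -0.6, -45.0, -1.5]
```

Call:
apply_moves(
  steps=[
    [-15,4,60,-0.6,-45,-1.5,70],
    [-15,4,80,-0.6,-45,-1.5,70],
    [-15,4,108,-0.6,-45,-1.5,70],
    [-15,4,108,-0.6,-45,-1.5,70],
    [-15,4,108,-0.6,-45,-1.5,70],
    [-15,4,108,-0.6,-45,-1.5,70],
  ],
)

```text
t: 3.32
tcp_pos: [0.3947, -0.294, 0.1421]
orientation: [-3.14, 0.783, -0.229]
wrist_force: [-0.1, -0.6, 0.3]
gripper_width: 0.0699
gripper_force: 0.0
```

```bash
python3 - <<'E'
from h import *
s=read_state(); print({k:np.round(s[k],4).tolist() for k in ['t','joint_positions','tcp_pos','orientation']})
print(rows(cur(s),grasp([.407,-.297,.155],-13,-45)),rows(cur(s),grasp([.407,-.297,.072],-13,-45)))
E
```

```text
{'t': 3.325, 'joint_positions': [-0.0238, 1.0343, 0.8189, 1.477, -0.3166, 1.6119, -0.9302], 'tcp_pos': [0.3947, -0.294, 0.1421], 'orientation': [-3.1404, 0.7832, -0.2287]}
[-0.2, 0.1, 0.6, -0.1, -0.1, -0.1] [58.3, 0.2, 59.4, -0.1, -0.1, -0.1]
```

Call:
apply_moves(
  steps=[
    [29,0,30,0,0,0,70],
    [58,0,59,0,0,0,70],
    [58,0,59,0,0,0,70],
    [58,0,59,0,0,0,40],
    [58,0,59,0,0,0,40],
    [58,0,59,0,0,0,40],
    [58,0,59,0,0,0,40],
  ],
)

```text
t: 4.2
tcp_pos: [0.3948, -0.2946, 0.0619]
orientation: [3.14, 0.783, -0.232]
wrist_force: [0.9, 1.6, 8.0]
gripper_width: 0.0513
gripper_force: 63.0
```

```bash
python3 - <<'E'
from h import *
s=read_state(); print({k:np.round(s[k],4).tolist() for k in ['t','joint_positions','tcp_pos','orientation','gripper_width','wrist_force','torque']})
C=cur(s);print('lift',rows(C,grasp([.43,-.297,.25],-13,-45)))
E
```

```text
{'t': 4.2, 'joint_positions': [0.0008, 1.1421, 0.7698, 1.4711, -0.374, 1.5168, -0.9445], 'tcp_pos': [0.3948, -0.2946, 0.0619], 'orientation': [3.1402, 0.7833, -0.232], 'gripper_width': 0.0513, 'wrist_force': [0.8544, 1.6442, 7.9641], 'torque': [0.0866, 0.2059, -0.1584]}
lift [-108.1, -5.5, -139.2, -0.1, -0.1, -0.2]
```

Call:
apply_moves(
  steps=[
    [-44,0,-44,0,0,0,40],
    [-88,0,-88,0,0,0,40],
    [-108,-5,-139,0,0,0,40],
    [-108,-5,-139,0,0,0,40],
  ],
)

```text
t: 4.7
tcp_pos: [0.419, -0.2955, 0.2379]
orientation: [3.139, 0.776, -0.231]
wrist_force: [-0.5, -0.0, -3.2]
gripper_width: 0.0518
gripper_force: 63.6
```

```bash
python3 - <<'E'
from h import *
A=cur();B=pose([.50,-.1,.26],0,0);C=pose([.535,0,.13],0,45)
s=read_state(); print(s['gripper_width'],s['joint_positions'].round(2),s['wrist_force'],rows(A,B),rows(B,C))
E
```

```text
0.05175690602374442 [-0.04  0.94  0.87  1.38 -0.27  1.78 -0.93] [-0.5419594  -0.03606535 -3.22599225] [8.9, -208.8, -40.2, -5.0, 44.3, -12.5] [35.0, -100.0, 130.0, 0.0, 45.0, 0.0]
```

Call:
apply_moves(
  steps=[
    [9,-209,-40,-5,44.3,-12.5,40],
    [9,-209,-40,-5,44.3,-12.5,40],
    [9,-209,-40,-5,44.3,-12.5,40],
    [9,-209,-40,-5,44.3,-12.5,40],
    [9,-209,-40,-5,44.3,-12.5,40],
    [9,-209,-40,-5,44.3,-12.5,40],
  ],
)

```text
t: 5.45
tcp_pos: [0.4963, -0.0978, 0.2556]
orientation: [-3.135, 0.009, -0.002]
wrist_force: [-0.0, -0.7, -1.6]
gripper_width: 0.0514
gripper_force: 63.7
```

Call:
apply_moves(
  steps=[
    [35,-100,100,0,45,0,40],
    [35,-100,100,0,45,0,40],
    [35,-100,130,0,45,0,40],
    [35,-100,130,0,45,0,40],
    [35,-100,130,0,45,0,40],
    [35,-100,130,0,45,0,40],
  ],
)

```text
t: 6.2
tcp_pos: [0.527, 0.0008, 0.2104]
orientation: [-3.134, -0.572, -0.001]
wrist_force: [0.4, 0.4, -1.6]
gripper_width: 0.0513
gripper_force: 63.9
```

```bash
python3 - <<'E'
from h import *
s=read_state(); print({k:np.round(s[k],4).tolist() for k in ['t','joint_positions','tcp_pos','orientation','gripper_width','wrist_force','torque']})
print(rows(cur(s),pose([.535,0,.13],0,45)),rows(cur(s),pose([.535,0,.025],0,45)))
g=get_image('side'); save('s2.png',g['pixels'][150:450,150:450])
E
```

```text
{'t': 6.2, 'joint_positions': [-1.0757, 0.2455, 1.0917, 2.387, -1.2915, 0.1995, -0.4018], 'tcp_pos': [0.527, 0.0008, 0.2104], 'orientation': [-3.1336, -0.572, -0.001], 'gripper_width': 0.0513, 'wrist_force': [0.4331, 0.4019, -1.6373], 'torque': [0.0022, 0.7778, -0.0254]}
[-36.8, 1.4, 71.9, -0.4, 12.2, -0.1] [-93.6, 2.1, 160.2, -0.4, 12.2, -0.1]
```

View pics/s2.png

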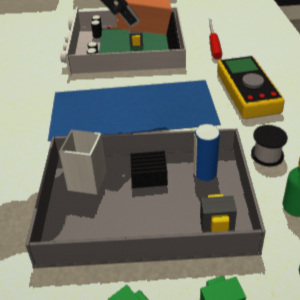

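The crop shows the can held over the mat with joints 3 to 6 near their limits, so the 45° outward tilt isn't reachable here. I'll fit a kinematic model from the recorded states and plan with that.

```bash
cat > kin.py <<'E'
import numpy as np, itertools, json, os
from scipy.spatial.transform import Rotation as R
from scipy.optimize import least_squares
Q=np.array([[-1.3952,.5372,-.0044,1.5389,.0026,1.0673,-.0712],[-.3205,.3172,.9412,1.9817,-.3074,.9906,-.7343],[-.2522,.4021,1.0062,1.9373,-.3979,1.0183,-.8954],[-.0238,1.0343,.8189,1.477,-.3166,1.6119,-.9302],[.0008,1.1421,.7698,1.4711,-.374,1.5168,-.9445],[-1.0757,.2455,1.0917,2.387,-1.2915,.1995,-.4018]])
P=np.array([[.1555,.6305,.2304],[.4147,-.249,.2529],[.4099,-.2941,.2495],[.3947,-.294,.1421],[.3948,-.2946,.0619],[.527,.0008,.2104]])
O=np.array([[-3.1399,.0002,2.8999],[-3.1412,-.0011,.0682],[3.1412,.001,-.2578],[-3.1404,.7832,-.2287],[3.1402,.7833,-.232],[-3.1336,-.572,-.001]])
LO=np.array([-2.7,-.37,-1.27,.24,-1.31,.19,-2.76]);HI=np.array([2.7,2.16,1.26,2.4,4.45,1.91,2.76])
def fk(q,s,p):
    M=R.from_euler('z',p[0]); t=np.array([0,0,p[1]])
    offs={1:[0,0,p[2]],2:[p[6],0,0],3:[-p[7],0,p[3]],5:[p[8],0,p[4]]}
    for i in range(7):
        M=M*R.from_euler('zyzyzyz'[i],s[i]*q[i])
        if i in offs: t=t+M.apply(offs[i])
    return t,M*R.from_euler('z',p[5])
def res(p,s):
    r=[]
    for q,t,o in zip(Q,P,O):
        a,M=fk(q,s,p); r+=list(a-t)+list(.3*(M.inv()*R.from_euler('xyz',o)).as_rotvec())
    return np.array(r)
if not os.path.exists('kin.json'):
    best=None
    for s1,s3,s5,s7 in itertools.product([1,-1],repeat=4):
        s=[s1,1,s3,1,s5,1,s7]
        for y0,y7 in itertools.product([0,2.7],[0,1.57,3.14,-1.57]):
            f=least_squares(res,[y0,.3,.4,.4,.2,y7,0,0,0],args=(s,),max_nfev=60)
            if best is None or f.cost<best[0]: best=(f.cost,s,f.x.tolist())
    json.dump(best,open('kin.json','w'))
c,S,X=json.load(open('kin.json'))
def ik(T,q0,w=.02,fix=None):
    m=R.from_matrix(T[:3,:3])
    def f(q):
        a,M=fk(q,S,X); return np.r_[(a-T[:3,3])*10,(M.inv()*m).as_rotvec()*3,w*.1*(q-q0)]
    r=least_squares(f,np.clip(q0,LO+.03,HI-.03),bounds=(LO+.02,HI-.02),max_nfev=80)
    return r.x,np.linalg.norm(r.fun[:6])
E
timeout 400 python3 - <<'E'
import kin; print(kin.c,kin.S,np.round(kin.X,4) if 0 else [round(v,4) for v in kin.X]); 
import numpy as np; print(np.abs(kin.res(kin.X,kin.S)).max())
E
```

```text
0.0003254368176806675 [-1, 1, -1, 1, -1, 1, -1] [-0.0564, 0.3564, 0.468, 0.4482, 0.3085, 1.5214, 0.0242, 0.0181, 0.0098]
0.011916300022682031
```

```bash
cat > feas.py <<'E'
from kin import *; from h import pose
rng=np.random.default_rng(0)
def best(T,n=6):
    b=(9,None,0)
    for k in range(n):
        q0=LO+(HI-LO)*rng.uniform(.25,.75,7); q0[4]=rng.uniform(-1,1.5); q,e=ik(T,q0,w=.01)
        mg=min((q-LO).min(),(HI-q).min())
        if e<.05 and (b[0]>.05 or mg>b[2]): b=(e,q,mg)
    return b
E
timeout 560 python3 - <<'E'
from feas import *
for x in (.5,.58,.64):
  for psi in range(-180,180,30):
    for tilt in (45,):
        e,q,m=best(pose([x,0,.03],psi,tilt),5)
        if e<.05: print(x,psi,tilt,round(m,2),q.round(2))
E
```

```text
0.5 -180 45 0.41 [-0.02  1.05 -0.06  1.38  0.05  1.5   1.48]
0.5 -150 45 0.5 [-0.31  1.03  0.15  1.45  0.15  1.41  1.84]
0.5 -120 45 0.69 [-0.4   0.94  0.06  1.64  0.49  1.22  1.94]
0.5 -90 45 0.49 [-0.65  0.86  0.21  1.91  0.72  0.9   2.06]
0.5 -60 45 0.19 [-0.55  0.76  0.03  2.21  1.44  0.77  1.77]
0.5 60 45 0.19 [ 0.96  0.89 -0.62  2.2  -1.02  0.38  1.  ]
0.5 90 45 0.49 [ 0.9   1.   -0.69  1.91 -0.2   0.75  0.55]
0.5 120 45 0.76 [ 0.56  1.   -0.44  1.64 -0.18  1.15  0.85]
0.5 150 45 0.51 [ 0.27  1.04 -0.26  1.45 -0.07  1.4   1.14]
0.58 -180 45 0.22 [ 0.02  1.2  -0.15  1.05  0.11  1.69  1.45]
0.58 -150 45 0.3 [-0.14  1.15 -0.11  1.15  0.35  1.61  1.75]
0.58 -120 45 0.52 [-0.27  1.05 -0.09  1.39  0.6   1.39  1.96]
0.58 -90 45 0.7 [-0.38  0.92 -0.06  1.7   0.9   1.09  2.06]
0.58 -60 45 0.38 [-0.57  0.81  0.14  2.02  1.31  0.71  1.99]
0.58 -30 45 0.11 [-0.54  0.76  0.22  2.29  2.31  0.6   1.49]
0.58 0 45 0.02 [ 0.89  1.22 -1.04  2.38  2.64  1.03  2.74]
0.58 30 45 0.12 [-0.46  0.96  0.76  2.28  4.07  1.17  0.96]
0.58 60 45 0.25 [ 0.82  0.92 -0.57  2.01 -0.91  0.44  0.79]
0.58 90 45 0.66 [ 0.75  1.03 -0.61  1.69 -0.27  0.85  0.54]
0.58 120 45 0.64 [ 0.52  1.11 -0.5   1.39 -0.12  1.27  0.75]
0.58 150 45 0.34 [ 0.3   1.19 -0.4   1.15  0.04  1.57  1.03]
0.64 -180 45 0.04 [-0.01  1.35 -0.13  0.72  0.1   1.87  1.48]
0.64 -150 45 0.17 [-0.19  1.28  0.01  0.86  0.27  1.74  1.86]
0.64 -120 45 0.42 [-0.24  1.14 -0.11  1.16  0.63  1.49  2.04]
0.64 -90 45 0.57 [-0.1   1.04 -0.42  1.52  1.15  1.34  2.04]
0.64 -60 45 0.53 [-0.42  0.86  0.02  1.87  1.31  0.79  2.11]
0.64 -30 45 0.26 [ 0.19  0.88 -0.58  2.14  2.15  0.97  2.1 ]
0.64 30 45 0.07 [ 1.13  1.39 -1.2   2.15  2.25  0.5  -2.48]
0.64 60 45 0.35 [ 0.65  0.92 -0.44  1.86 -0.96  0.54  0.73]
0.64 90 45 0.77 [ 0.59  1.05 -0.47  1.52 -0.4   0.96  0.58]
0.64 120 45 0.52 [ 0.42  1.19 -0.44  1.16 -0.16  1.39  0.74]
0.64 150 45 0.19 [ 0.22  1.31 -0.35  0.86  0.01  1.72  1.04]
```

Outward tilt is poor, but sideways tilts (tool pointing ±y) have good margins. I'll lay the can along y with psi=90 and tilt 45. First I'll bring the tool upright and yaw it.

```bash
python3 - <<'E'
from h import *
A=cur();B=pose([.52,0,.25],45,0);C=pose([.55,0,.20],90,20);D=pose([.55,-.01,.12],90,45)
print(rows(A,B),rows(B,C),rows(C,D))
E
```

```text
[14.3, 3.2, -35.9, 12.5, -31.4, -43.4] [21.2, 21.2, 50.0, 7.9, 19.0, -44.5] [-36.8, 0.0, 71.8, -0.0, 25.0, -0.0]
```

Call:
apply_moves(
  steps=[
    [14,3,-36,12.5,-31.4,-43.4,40],
    [14,3,-36,12.5,-31.4,-43.4,40],
    [14,3,-36,12.5,-31.4,-43.4,40],
    [14,3,-36,12.5,-31.4,-43.4,40],
    [14,3,-36,12.5,-31.4,-43.4,40],
    [14,3,-36,12.5,-31.4,-43.4,40],
    [14,3,-36,12.5,-31.4,-43.4,40],
  ],
)

```text
t: 7.12
tcp_pos: [0.5218, -0.0008, 0.2479]
orientation: [-3.14, 0.004, 0.786]
wrist_force: [0.8, 0.2, -1.0]
gripper_width: 0.0508
gripper_force: 63.9
```

Call:
apply_moves(
  steps=[
    [21,21,50,7.9,19,-44.5,40],
    [21,21,50,7.9,19,-44.5,40],
    [21,21,50,7.9,19,-44.5,40],
    [21,21,50,7.9,19,-44.5,40],
    [21,21,50,7.9,19,-44.5,40],
    [21,21,50,7.9,19,-44.5,40],
  ],
)

```text
t: 7.88
tcp_pos: [0.5496, -0.0026, 0.1983]
orientation: [-3.138, -0.35, 1.563]
wrist_force: [0.3, 0.6, -1.7]
gripper_width: 0.0517
gripper_force: 64.3
```

```bash
python3 - <<'E'
from h import *
s=read_state(); print(s['t'],s['gripper_width'],s['joint_positions'].round(2),s['tcp_pos'],s['orientation'])
A=cur(s); D=pose([.55,-.01,.12],90,45)
print(rows(A,D))
E
```

```text
7.875 0.05169336730778439 [-0.29  0.51  0.57  1.85 -0.7   1.07  0.63] [ 0.54958665 -0.00262377  0.19831213] [-3.13774918 -0.35040049  1.5625929 ]
[-33.8, 0.7, 71.0, 0.0, 24.9, -0.4]
```

Call:
apply_moves(
  steps=[
    [-34,0.5,71,0,25,-0.4,40],
    [-34,0.5,71,0,25,-0.4,40],
    [-34,0.5,71,0,25,-0.4,40],
    [-34,0.5,71,0,25,-0.4,40],
  ],
)

```text
t: 8.38
tcp_pos: [0.5497, -0.0093, 0.1189]
orientation: [-3.137, -0.785, 1.569]
wrist_force: [-0.1, -0.9, -0.9]
gripper_width: 0.0516
gripper_force: 64.3
```

```bash
python3 - <<'E'
from h import *
s=read_state(); print(s['t'],s['gripper_width'],s['joint_positions'].round(2),s['tcp_pos'],s['orientation'])
A=cur(s)
for z in (.03,.016): print(rows(A,pose([.55,-.01,z],90,45)))
g=get_image('side'); save('s3.png',cv2.resize(g['pixels'][150:330,200:440],None,fx=2.5,fy=2.5))
E
```

```text
8.375 0.05160999410098417 [ 0.09  0.78  0.35  1.79 -1.02  1.27  1.06] [ 0.54966338 -0.00933377  0.11893441] [-3.13723774 -0.78528635  1.56859892]
[-63.3, 0.6, 62.4, -0.2, 0.0, -0.1]
[-73.2, 0.7, 72.3, -0.2, 0.0, -0.1]
```

View pics/s3.png

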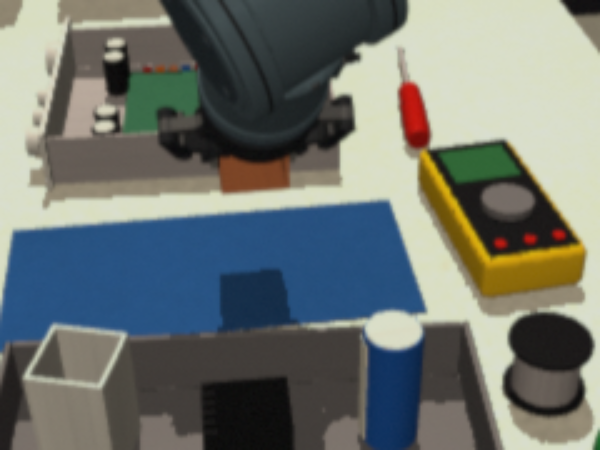

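The crop shows the can level over the mat, mouth toward the bin, with its shadow at about (252,300). I'll lower it gently.

Call:
apply_moves(
  steps=[
    [-40,0.4,40,0,0,0,40],
    [-62,0.6,61,0,0,0,40],
    [-68,0.6,67,0,0,0,40],
    [-70,0.6,69,0,0,0,40],
    [-70,0.6,69,0,0,0,40],
  ],
)

```text
t: 9.05
tcp_pos: [0.5519, -0.0083, 0.0235]
orientation: [3.137, -0.787, 1.58]
wrist_force: [-0.5, -0.7, -2.1]
gripper_width: 0.0512
gripper_force: 64.3
```

Call:
apply_moves(
  steps=[
    [-1.4,0,1.4,0,0,0,40],
    [-2.8,0,2.8,0,0,0,40],
    [-2.8,0,2.8,0,0,0,40],
  ],
)

```text
t: 9.43
tcp_pos: [0.5511, -0.0084, 0.0183]
orientation: [3.14, -0.787, 1.577]
wrist_force: [-0.8, 0.3, -3.0]
gripper_width: 0.0515
gripper_force: 64.3
```

Call:
apply_moves(
  steps=[
    [-1,0,1,0,0,0,40],
    [-2,0,2,0,0,0,40],
    [-2,0,2,0,0,0,40],
  ],
)

```text
t: 9.8
tcp_pos: [0.5511, -0.0084, 0.0156]
orientation: [3.14, -0.788, 1.578]
wrist_force: [-0.8, -0.7, 0.6]
gripper_width: 0.0517
gripper_force: 64.4
```

Call:
apply_moves(
  steps=[
    [-0.7,0,0.7,0,0,0,40],
    [-0.7,0,0.7,0,0,0,40],
  ],
)

```text
t: 10.05
tcp_pos: [0.5511, -0.0084, 0.0156]
orientation: [3.139, -0.789, 1.578]
wrist_force: [-1.6, -2.1, 7.8]
gripper_width: 0.0515
gripper_force: 65.3
```

Call:
apply_moves(
  steps=[
    [0,0,0,0,0,0,72],
    [0,0,0,0,0,0,72],
    [0,0,0,0,0,0,72],
    [35,0,-35,0,0,0,72],
    [75,0,-75,0,0,0,72],
    [115,0,-115,0,0,0,72],
    [140,0,-140,0,0,0,72],
  ],
)

```text
t: 10.92
tcp_pos: [0.5513, -0.009, 0.2151]
orientation: [3.136, -0.787, 1.58]
wrist_force: [0.0, 0.6, -0.0]
gripper_width: 0.0721
gripper_force: 0.0
```

```bash
python3 - <<'E'
from h import *
s=read_state(); print(s['t'],s['gripper_width'],s['joint_positions'].round(2),s['tcp_pos'],s['orientation'])
A=cur(s); print(rows(A,pose([.55,-.02,.26],90,0)), rows(A,pose([.55,.06,.20],90,-25)))
g=get_image('scene'); T=cam_pose(g); im=g['pixels']; save('sc4.png',cv2.resize(im[150:330,230:560],None,fx=2.2,fy=2.2))
k=im.copy(); k[:, :300]=0; k[:,400:]=0
c=blob(mask(k,(3,90,60),(18,255,255))); print(cv2.contourArea(c))
h=cv2.approxPolyDP(cv2.convexHull(c),2.5,True)[:,0]
for p,w in zip(h,cast(g,T,h,.054)): print(p,w.round(4))
E
```

```text
10.925 0.07212226956059425 [ 0.06  0.63  0.4   1.77 -0.95  1.38  0.93] [ 0.55133031 -0.00899278  0.21510884] [ 3.13610523 -0.78691518  1.58003335]
[24.0, -1.2, -39.5, 0.1, -45.1, 0.4] [38.0, -1.0, 59.5, 0.2, -70.1, 0.4]
1207.0
[367 226] [0.5316 0.0466 0.054 ]
[366 255] [0.6151 0.0385 0.054 ]
[328 255] [ 0.6149 -0.0421  0.054 ]
[328 225] [ 0.5283 -0.0404  0.054 ]
```

View pics/sc4.png

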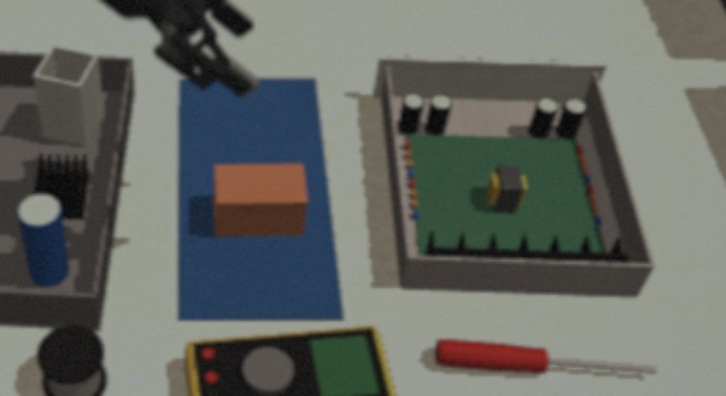

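The scene crop shows the can lying on the mat at full-image corners (328,225) to (366,255), mouth toward -y, with its centre line at x≈0.551 and its closed end at y≈0.048. Next I'll view the transformer from above while the gripper is empty.

```bash
python3 - <<'E'
from h import *
print(rows(cur(),pose([.53,.245,.22],90,0)))
E
```

```text
[180.7, -21.6, 179.3, 0.4, -45.1, 0.5]
```

Call:
apply_moves(
  steps=[
    [181,-22,179,0.4,-45,0.5,72],
    [181,-22,179,0.4,-45,0.5,72],
    [181,-22,179,0.4,-45,0.5,72],
    [181,-22,179,0.4,-45,0.5,72],
    [181,-22,179,0.4,-45,0.5,72],
    [181,-22,179,0.4,-45,0.5,72],
    [181,-22,179,0.4,-45,0.5,72],
  ],
)

```text
t: 11.85
tcp_pos: [0.5268, 0.2459, 0.2139]
orientation: [-3.133, -0.001, 1.573]
wrist_force: [0.2, -1.5, -0.3]
gripper_width: 0.0725
gripper_force: 0.0
```

```bash
python3 - <<'E'
from h import *
s=read_state(); g=get_image('wrist'); T=cam_pose(g,s); np.save('w5.npy',dict(g=g,T=T),allow_pickle=True)
print(s['t'],s['joint_positions'].round(2),s['tcp_pos'],s['orientation'])
im=g['pixels']; p=T[:3,:3].T@(np.array([.531,.258,.04])-T[:3,3]); u=int(g['cx']+g['fx']*p[0]/-p[2]); v=int(g['cy']-g['fy']*p[1]/-p[2]); print(u,v)
y0,x0=max(v-75,0),max(u-100,0); save('w5.png',cv2.resize(im[y0:y0+150,x0:x0+200],None,fx=4,fy=4)); print(x0,y0)
E
```

```text
11.85 [-0.95  0.5   0.6   1.76 -0.33  0.99 -0.22] [0.52682011 0.24590198 0.2138602 ] [-3.13255686e+00 -1.43299513e-03  1.57271704e+00]
323 202
223 127
```

View pics/w5.png

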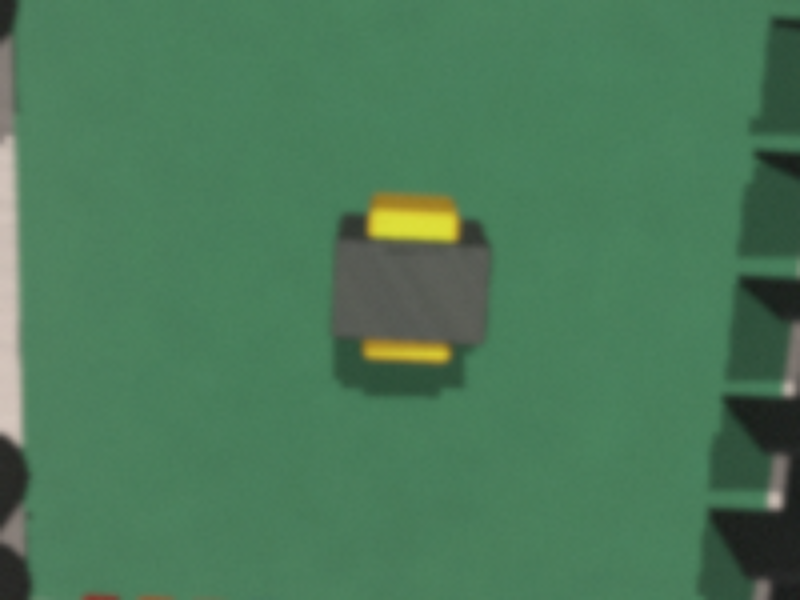

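The wrist crop shows the transformer core's top at crop corners (338,237), (490,247), (486,344) and (332,336), with the yellow winding above and below it. It is turned by a few degrees.

```bash
python3 - <<'E'
from h import *
d=np.load('w5.npy',allow_pickle=True).item(); g,T=d['g'],d['T']; im=g['pixels']
c=np.array([[338,237],[490,247],[486,344],[332,336]])/4+[223,127]-.4
q=cast(g,T,c,.043)[:,:2]; print(q.round(4),q.mean(0)); 
for i in range(4): e=q[(i+1)%4]-q[i]; print(np.linalg.norm(e).round(4),np.degrees(np.arctan2(e[1],e[0])).round(1))
hsv=cv2.cvtColor(im,cv2.COLOR_RGB2HSV)
m=np.zeros(im.shape[:2],np.uint8); roi=np.s_[175:225,300:352]
print(hsv[200,325],hsv[184,325],hsv[186,309])
m[roi]=cv2.inRange(hsv[roi],(0,0,70),(180,60,140)); cc=blob(m); print(cv2.contourArea(cc),cv2.minAreaRect((cast(g,T,cc[:,0],.043)[:,:2]*1000).astype(np.float32)))
# yellow ends
m[:]=0; m[roi]=cv2.inRange(hsv[roi],(18,120,120),(35,255,255))
for y in cv2.findContours(m,0,1)[0]: print(cv2.contourArea(y),cv2.minAreaRect((cast(g,T,y[:,0],.039)[:,:2]*1000).astype(np.float32)))
# chassis from scene
g=get_image('scene');T=cam_pose(g); yy=mask(g['pixels'],(40,80,30),(85,255,255)); yy[:,:400]=0
b=blob(yy); print('board',cv2.minAreaRect((cast(g,T,b[:,0],.005)[:,:2]*1000).astype(np.float32)))
E
```

```text
[[0.5165 0.2734]
 [0.5491 0.2713]
 [0.5488 0.25  ]
 [0.515  0.2517]] [0.5323487  0.26160434]
0.0327 -3.6
0.0214 -90.9
0.0338 177.1
0.0218 86.2
[43 19 93] [ 30 188 223] [47 27 67]
872.5 ((532.1454467773438, 261.8802490234375), (22.151762008666992, 33.468605041503906), 88.02001953125)
84.0 ((531.6587524414062, 247.2250213623047), (18.69426155090332, 4.571262836456299), 0.19411598145961761)
222.5 ((532.845947265625, 276.935302734375), (9.776375770568848, 19.470470428466797), 86.0611801147461)
board ((522.5108032226562, 261.1582946777344), (184.10882568359375, 165.94540405273438), 87.40021514892578)
```

```bash
timeout 300 python3 - <<'E'
from kin import *; from h import pose,grasp
from rig import read_state
q0=read_state()['joint_positions']
def track(A_,B_,q,n=12):
    worst=9;err=0
    for f in np.linspace(0,1,n+1)[1:]:
        p=A_[0]+(B_[0]-A_[0])*f; T=pose(p,A_[1]+(B_[1]-A_[1])*f,A_[2]+(B_[2]-A_[2])*f)
        q,e=ik(T,q,w=.05); err=max(err,e); worst=min(worst,(q-LO).min(),(HI-q).min())
    return q,worst,err
a=lambda *x:np.array(x)
start=(a(.53,.245,.22),90,0)
for th in (-45,-60):
  r=(a(.551,.01,.03),90,th); q,w,e=track(start,r,q0); print('regrip',th,w.round(2),e.round(3),q.round(2))
  mid=(a(.54,.1,.25),90,th+50); q1,w,e=track(r,mid,q); print(' mid',w.round(2),e.round(3))
  for pf in (87.3,177.3):
    f=(a(.532,.262,.08),pf,th+90); q2,w,e=track(mid,f,q1,16); print('  fin',pf,w.round(2),e.round(3),q2.round(2))
E
```

```text
regrip -45 0.45 0.0 [-1.04  1.11  0.81  1.76  0.01  0.81 -0.46]
 mid 0.46 0.0
  fin 87.3 0.02 0.0 [-0.16  0.72  0.04  2.   -1.29  0.84  0.94]
  fin 177.3 0.22 0.0 [-0.44  1.11  0.12  1.11 -0.35  1.69  1.28]
regrip -60 0.42 0.0 [-1.12  1.28  0.84  1.66  0.1   0.97 -0.61]
 mid 0.42 0.0
  fin 87.3 0.21 0.0 [-0.43  0.64  0.22  1.97 -1.1   0.73  0.62]
  fin 177.3 0.53 0.0 [-0.5   0.93  0.15  1.36 -0.31  1.38  1.29]
```

Seat: about (0.532,0.262), yaw about -2.6°. When I regrip from the chassis side, the wrist camera would hang low over the chassis wall. To avoid that I'll first shift the lying can 65 mm toward -y with a vertical grasp.

```bash
python3 - <<'E'
from h import *
print(rows(cur(),pose([.551,.0035,.13],90,0)),rows(pose([.551,.0035,.13],90,0),pose([.551,.0035,.013],90,0)))
E
```

```text
[-239.9, 24.7, 83.6, -0.5, -0.1, -0.2] [0.0, 0.0, 117.0, 0.0, 0.0, -0.0]
```

Call:
apply_moves(
  steps=[
    [-60,6,0,0,0,0,72],
    [-120,12,30,0,0,0,72],
    [-180,18,60,-0.5,0,0,72],
    [-240,25,84,-0.5,0,0,72],
    [-240,25,84,-0.5,0,0,72],
    [-240,25,84,-0.5,0,0,72],
  ],
)

```text
t: 12.7
tcp_pos: [0.5515, 0.0035, 0.1296]
orientation: [-3.142, -0.002, 1.566]
wrist_force: [-0.4, 0.3, -0.1]
gripper_width: 0.072
gripper_force: 0.0
```

```bash
python3 - <<'E'
from h import *
s=read_state(); print(s['t'],s['tcp_pos'],s['orientation'],s['joint_positions'].round(2)); print(rows(cur(s),pose([.551,.0035,.013],90,0)))
E
```

```text
12.7 [0.55145455 0.00348147 0.12964455] [-3.14159160e+00 -2.13865359e-03  1.56597210e+00] [-0.51  0.56  0.56  1.91 -0.42  0.79  0.28]
[-0.2, -0.5, 116.6, 0.0, -0.1, -0.3]
```

Call:
apply_moves(
  steps=[
    [0,0,60,0,0,0,72],
    [0,0,105,0,0,0,72],
    [0,0,114,0,0,0,72],
    [0,0,114,0,0,0,40],
    [0,0,114,0,0,0,40],
    [0,0,114,0,0,0,40],
    [0,0,102,0,0,0,40],
    [0,0,98,0,0,0,40],
  ],
)

```text
t: 13.7
tcp_pos: [0.5525, 0.006, 0.0329]
orientation: [3.14, -0.002, 1.571]
wrist_force: [0.1, -0.5, -2.3]
gripper_width: 0.0512
gripper_force: 63.3
```

Call:
apply_moves(
  steps=[
    [-30,0,0,0,0,0,40],
    [-65,0,0,0,0,0,40],
    [-65,0,4,0,0,0,40],
    [-65,0,8,0,0,0,40],
    [-65,0,12,0,0,0,40],
    [-65,0,14,0,0,0,40],
    [-65,0,14,0,0,0,40],
  ],
)

```text
t: 14.58
tcp_pos: [0.5519, -0.0585, 0.0174]
orientation: [3.141, -0.002, 1.572]
wrist_force: [-0.1, 1.0, -1.4]
gripper_width: 0.0516
gripper_force: 63.3
```

Call:
apply_moves(
  steps=[
    [0,0,1,0,0,0,40],
    [0,0,2,0,0,0,40],
    [0,0,2,0,0,0,40],
  ],
)

```text
t: 14.95
tcp_pos: [0.552, -0.0587, 0.0171]
orientation: [3.141, -0.003, 1.571]
wrist_force: [-5.8, 2.5, 17.6]
gripper_width: 0.0514
gripper_force: 65.6
```

Call:
apply_moves(
  steps=[
    [0,0,-1.5,0,0,0,40],
    [0,0,-1.5,0,0,0,72],
    [0,0,-1.5,0,0,0,72],
    [0,0,-1.5,0,0,0,72],
    [0,0,-50,0,0,0,72],
    [0,0,-110,0,0,0,72],
    [30,0,-160,0,0,0,72],
    [90,0,-180,0,0,0,72],
  ],
)

```text
t: 15.95
tcp_pos: [0.5535, 0.028, 0.1988]
orientation: [3.136, -0.002, 1.565]
wrist_force: [0.4, 1.1, -0.1]
gripper_width: 0.0722
gripper_force: 0.0
```

```bash
python3 - <<'E'
from h import *
s=read_state(); print(s['t'],s['tcp_pos'],s['orientation'],s['joint_positions'].round(2))
for n in ('scene','side'):
    g=get_image(n); T=cam_pose(g); im=g['pixels']
    m=mask(im,(3,90,60),(18,255,255)); m[:150]=0; m[330:]=0
    if n=='scene': m[:,:280]=0; m[:,400:]=0
    c=blob(m); h=cv2.approxPolyDP(cv2.convexHull(c),2.5,True)[:,0]
    for p,w,v in zip(h,cast(g,T,h,.054),cast(g,T,h,.002)): print(n,p,w.round(4)[:2],v.round(4)[:2])
A=cur(s); print(rows(A,grasp([.5515,-.037,.12],90,-50)))
E
```

```text
15.95 [0.55350694 0.02803157 0.19884404] [ 3.13567785e+00 -1.59743302e-03  1.56515955e+00] [-0.6   0.47  0.62  1.86 -0.34  0.92  0.17]
scene [337 225] [ 0.5284 -0.0202] [ 0.4802 -0.017 ]
scene [337 256] [ 0.6177 -0.0231] [ 0.5753 -0.02  ]
scene [299 256] [ 0.6174 -0.1034] [ 0.575  -0.1056]
scene [299 226] [ 0.5312 -0.1051] [ 0.4833 -0.1073]
side [315 240] [ 0.5768 -0.0211] [0.5841 0.0504]
side [321 281] [ 0.573  -0.1464] [ 0.5799 -0.0876]
side [295 282] [ 0.5268 -0.1426] [ 0.5291 -0.0834]
side [291 242] [ 0.5283 -0.0211] [0.5307 0.0504]
[-79.5, -2.1, 90.7, 0.2, -50.1, -0.5]
```

```bash
python3 - <<'E'
from h import *
A=cur(); B=grasp([.5522,-.042,.12],90,-50); C=grasp([.5522,-.042,.032],90,-50); print(rows(A,B),rows(B,C))
E
```

```text
[-95.4, -2.4, 88.7, 0.5, -50.4, 0.5] [67.4, 0.0, 56.6, 0.0, -0.0, 0.0]
```

Call:
apply_moves(
  steps=[
    [-95,-2.4,60,0.5,-50,0.5,72],
    [-95,-2.4,70,0.5,-50,0.5,72],
    [-95,-2.4,88,0.5,-50,0.5,72],
    [-95,-2.4,88,0.5,-50,0.5,72],
    [-95,-2.4,88,0.5,-50,0.5,72],
    [-95,-2.4,88,0.5,-50,0.5,72],
  ],
)

```text
t: 16.8
tcp_pos: [0.5493, -0.0628, 0.1049]
orientation: [-3.13, 0.873, 1.575]
wrist_force: [-0.3, 0.0, 1.0]
gripper_width: 0.0721
gripper_force: 0.0
```

```bash
python3 - <<'E'
from h import *
s=read_state(); print(s['t'],s['joint_positions'].round(2)); A=cur(s); C=grasp([.5522,-.042,.032],90,-50); print(rows(A,C))
E
```

```text
16.8 [-1.05  1.07  0.94  1.86  0.03  0.82 -0.35]
[69.2, 3.5, 49.6, -0.5, 0.0, 0.1]
```

Call:
apply_moves(
  steps=[
    [40,2,28,-0.5,0,0,72],
    [69,3.5,49.5,-0.5,0,0,72],
    [69,3.5,49.5,-0.5,0,0,72],
    [69,3.5,49.5,-0.5,0,0,72],
  ],
)

```text
t: 17.3
tcp_pos: [0.5533, -0.0595, 0.0248]
orientation: [3.135, 0.869, 1.559]
wrist_force: [-0.2, 0.0, 1.5]
gripper_width: 0.0719
gripper_force: 0.0
```

Call:
apply_moves(
  steps=[
    [3,-0.5,2,0,0,0.3,72],
    [3,-0.5,2,0,0,0.3,72],
    [3,-0.5,2,0,0,0.3,40],
    [3,-0.5,2,0,0,0.3,40],
    [3,-0.5,2,0,0,0.3,40],
    [3,-0.5,2,0,0,0.3,40],
  ],
)

```text
t: 18.05
tcp_pos: [0.5524, -0.0577, 0.0195]
orientation: [3.132, 0.871, 1.556]
wrist_force: [-1.4, 2.5, 6.1]
gripper_width: 0.0513
gripper_force: 62.5
```

```bash
python3 - <<'E'
from h import *
s=read_state(); print(s['t'],s['joint_positions'].round(2),s['tcp_pos'],s['orientation'],s['gripper_width'],s['wrist_force']); A=cur(s); np.save('grip2.npy',A)
B=A.copy(); B[:3,3]+=[-.01,.04,.15]
print(rows(A,B), rows(B,pose([.53,.12,.26],133,0)))
E
```

```text
18.05 [-1.01  1.21  0.85  1.82 -0.03  0.73 -0.42] [ 0.55237482 -0.05773656  0.01953111] [3.1319132  0.87101428 1.55588757] 0.05127584031246147 [-1.42542978  2.46773787  6.11280743]
[-89.1, -9.4, -127.2, 0.0, 0.0, 0.0] [19.4, -12.8, -163.6, -18.6, 47.6, -40.8]
```

Call:
apply_moves(
  steps=[
    [-30,-3,-42,0,0,0,40],
    [-60,-6,-84,0,0,0,40],
    [-89,-9,-127,0,0,0,40],
  ],
)

```text
t: 18.42
tcp_pos: [0.5421, -0.0176, 0.1697]
orientation: [3.133, 0.87, 1.557]
wrist_force: [1.2, 0.0, -2.0]
gripper_width: 0.0513
gripper_force: 63.3
```

Call:
apply_moves(
  steps=[
    [19,-13,-164,-18.6,47.6,-40.8,40],
    [19,-13,-164,-18.6,47.6,-40.8,40],
    [19,-13,-164,-18.6,47.6,-40.8,40],
    [19,-13,-164,-18.6,47.6,-40.8,40],
    [19,-13,-164,-18.6,47.6,-40.8,40],
    [19,-13,-164,-18.6,47.6,-40.8,40],
    [19,-13,-164,-18.6,47.6,-40.8,40],
    [19,-13,-164,-18.6,47.6,-40.8,40],
  ],
)

```text
t: 19.42
tcp_pos: [0.5295, 0.1202, 0.2591]
orientation: [-3.14, -0.0, 2.32]
wrist_force: [-0.1, 0.8, -2.4]
gripper_width: 0.0514
gripper_force: 63.4
```

```bash
cat >> h.py <<'E'
def can_rel():
    """can frame (closed end centre, z to mouth) in tool, from the second grip"""
    A=np.load('grip2.npy'); x=A[:3,0]; p=np.arctan2(A[1,1],A[0,1])  # closing axis heading
    u=np.array([-np.sin(p),np.cos(p),0]); u=u if u[1]>0 else -u
    C=np.eye(4); C[:3,2]=-u; C[:3,1]=[0,0,1]; C[:3,0]=np.cross(C[:3,1],C[:3,2]); C[:3,3]=[A[0,3],-.018,.028]
    return np.linalg.inv(A)@C
def can_target(p,yaw,z):
    """tool pose that puts the can mouth-down with rim at height z, mouth centre at p; tool pointing to heading yaw"""
    C=np.eye(4); u=np.array([np.cos(np.radians(yaw)),np.sin(np.radians(yaw)),0])
    C[:3,2]=[0,0,-1]; C[:3,1]=-u; C[:3,0]=np.cross(C[:3,1],C[:3,2]); C[:3,3]=[p[0],p[1],z+.09]
    return C@np.linalg.inv(can_rel())
E
python3 - <<'E'
from h import *
s=read_state(); print(s['t'],s['joint_positions'].round(2),s['tcp_pos'],s['orientation'],s['gripper_width']); A=cur(s)
B=can_target([.532,.262],177.4,.09); print(B.round(3), pose([0,0,0],177.4,40)[:3,:3].round(3)); print(rows(A,B))
E
```

```text
19.425 [-0.81  0.37  0.65  1.82 -0.26  1.04  0.69] [0.52948689 0.12016067 0.25912786] [-3.13955078e+00 -1.88389990e-04  2.31992475e+00] 0.051359229916877226
[[-0.764  0.052 -0.643  0.524]
 [ 0.039  0.999  0.033  0.263]
 [ 0.644 -0.    -0.765  0.14 ]
 [ 0.     0.     0.     1.   ]] [[-0.765  0.045 -0.642]
 [ 0.035  0.999  0.029]
 [ 0.643  0.    -0.766]]
[108.4, 93.0, 118.7, 15.3, 38.0, -42.3]
```

Call:
apply_moves(
  steps=[
    [108,93,30,15.3,38,-42.3,40],
    [108,93,30,15.3,38,-42.3,40],
    [108,93,30,15.3,38,-42.3,40],
    [108,93,60,15.3,38,-42.3,40],
    [108,93,98,15.3,38,-42.3,40],
    [108,93,98,15.3,38,-42.3,40],
    [108,93,98,15.3,38,-42.3,40],
  ],
)

```text
t: 20.3
tcp_pos: [0.5229, 0.2642, 0.1589]
orientation: [-3.138, -0.701, 3.092]
wrist_force: [0.4, -0.7, -2.1]
gripper_width: 0.0513
gripper_force: 63.5
```

```bash
python3 - <<'E'
from h import *
s=read_state(); print(s['t'],s['joint_positions'].round(2),s['tcp_pos'],s['orientation'],s['gripper_width'],s['wrist_force']); A=cur(s)
C=A@can_rel(); M=C[:3,3]+.09*C[:3,2]; print('mouth',M.round(4),'z',C[:3,2].round(3))
for n in ('scene','side'):
    g=get_image(n); T=cam_pose(g); im=g['pixels']; np.save(n+'6.npy',dict(g=g,T=T),allow_pickle=True)
    m=mask(im,(3,90,40),(18,255,255)); m[330:]=0; m[:, :250]*= (n=='side')
    if n=='side': m[:110]=0
    c=blob(m); h=cv2.approxPolyDP(cv2.convexHull(c),2,True)[:,0]; print(n,cv2.contourArea(c))
    X=[M+C[:3,0]*a*.026+C[:3,1]*b*.026 for a,b in ((1,1),(1,-1),(-1,-1),(-1,1))]; X+= [x-.09*C[:3,2] for x in X]
    P=np.array(X)-T[:3,3]; P=P@T[:3,:3]; print('pred',np.c_[g['cx']-g['fx']*P[:,0]/P[:,2],g['cy']+g['fy']*P[:,1]/P[:,2]].round(0).tolist()); print('seen',h.tolist())
    save(n+'6.png',im)
a=cv2.imread('pics/scene6.png')[130:330,360:560]; b=cv2.imread('pics/side6.png')[60:260,190:390]; cv2.imwrite('pics/both6.png',np.hstack([cv2.resize(v,None,fx=2,fy=2) for v in (a,b)]))
E
```

```text
20.3 [-0.54  0.94  0.28  1.22 -0.44  1.7   1.34] [0.52289603 0.26416626 0.15894413] [-3.13841687 -0.70083021  3.09232331] 0.051256437348153445 [ 0.36195713 -0.72873537 -2.05994724]
mouth [0.5313 0.2634 0.1087] z [-0.001 -0.002 -1.   ]
scene 658.5
pred [[484.0, 218.0], [480.0, 200.0], [456.0, 200.0], [459.0, 217.0], [496.0, 186.0], [491.0, 169.0], [465.0, 168.0], [470.0, 185.0]]
seen [[459, 194], [480, 193], [489, 199], [490, 204], [484, 217], [462, 217], [458, 203]]
side 728.5
pred [[293.0, 151.0], [272.0, 152.0], [272.0, 161.0], [294.0, 160.0], [291.0, 117.0], [269.0, 117.0], [269.0, 125.0], [292.0, 124.0]]
seen [[290, 116], [294, 160], [273, 161], [270, 118]]
```

View pics/both6.png

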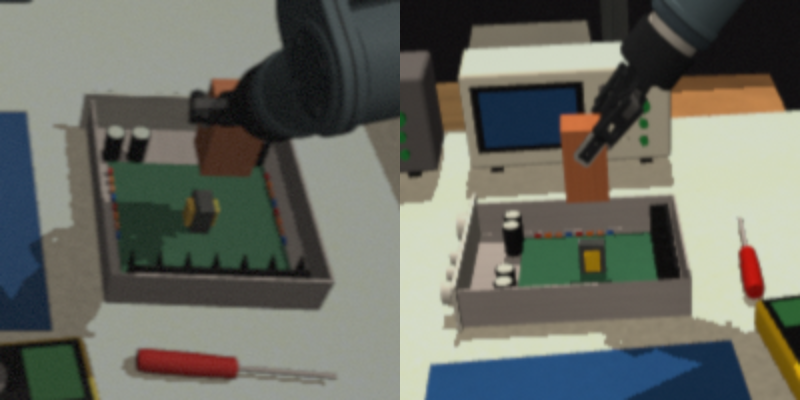

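The crops show the can mouth-down and upright over the transformer. The scene rim runs (462,217)–(484,217), and the side box runs (270,118)–(294,160), matching the prediction to about 2 px. I'll cross-check the transformer position in these views, then descend.

```bash
python3 - <<'E'
from h import *
for n,roi in (('scene',(445,215,480,250)),('side',(270,170,305,215))):
    d=np.load(n+'6.npy',allow_pickle=True).item(); g,T=d['g'],d['T']; im=g['pixels']
    x0,y0,x1,y1=roi; m=np.zeros(im.shape[:2],np.uint8); hsv=cv2.cvtColor(im,cv2.COLOR_RGB2HSV)
    m[y0:y1,x0:x1]=cv2.inRange(hsv[y0:y1,x0:x1],(18,110,60),(35,255,255))
    for c in cv2.findContours(m,0,1)[0]: print(n,'yellow',cv2.boundingRect(c))
    m[:]=0; m[y0:y1,x0:x1]=cv2.inRange(hsv[y0:y1,x0:x1],(0,0,0),(180,90,120)); print(n,'core',cv2.boundingRect(blob(m)))
    Rz=R.from_euler('z',-2.6,degrees=True).as_matrix()
    X=np.array([.532,.262,0])+np.array([[a*.017,b*.011,z] for a in(-1,1) for b in (-1,1) for z in (.043,)]+[[a*.009,b*.017,z] for a in(-1,1) for b in (-1,1) for z in (.036,)])@Rz.T
    P=(X-T[:3,3])@T[:3,:3]; print(np.c_[g['cx']-g['fx']*P[:,0]/P[:,2],g['cy']+g['fy']*P[:,1]/P[:,2]].round(1).tolist())
A=cur(); B=can_target([.532,.262],177.4,.055); print(rows(A,B)); print(rows(B,can_target([.532,.262],177.4,.003)))
E
```

```text
scene yellow (466, 241, 1, 1)
scene yellow (467, 238, 1, 1)
scene yellow (467, 230, 3, 7)
scene yellow (452, 229, 6, 14)
scene yellow (468, 217, 1, 1)
scene core (445, 215, 35, 35)
[[456.1, 223.6], [465.8, 223.9], [458.3, 234.8], [468.2, 235.1], [453.3, 228.2], [468.3, 228.7], [454.4, 234.1], [469.6, 234.6]]
side yellow (281, 184, 10, 12)
side yellow (291, 177, 1, 1)
side core (270, 200, 35, 15)
[[278.1, 182.8], [278.1, 178.7], [291.6, 182.1], [291.3, 178.0], [281.5, 186.2], [281.3, 179.8], [288.6, 185.9], [288.3, 179.5]]
[-36.1, -1.1, 43.4, -0.1, 0.2, 0.1]
[-33.5, 0.0, 39.8, 0.0, -0.0, 0.0]
```

Call:
apply_moves(
  steps=[
    [-18,-1,22,0,0,0,40],
    [-36,-1,43,0,0,0,40],
    [-36,-1,43,0,0,0,40],
    [-36,-1,43,0,0,0,40],
  ],
)

```text
t: 20.9
tcp_pos: [0.5245, 0.2617, 0.1068]
orientation: [3.138, -0.697, 3.094]
wrist_force: [0.1, -0.7, -2.0]
gripper_width: 0.0513
gripper_force: 63.6
```

```bash
python3 - <<'E'
from h import *
s=read_state(); A=cur(s); C=A@can_rel(); M=C[:3,3]+.09*C[:3,2]; print('mouth',M.round(4),'z',C[:3,2].round(3),s['wrist_force'])
for z in (.02,.003): print(rows(A,can_target([.532,.262],177.4,z)))
E
```

```text
mouth [0.533  0.2611 0.0565] z [ 0.002  0.002 -1.   ] [ 0.14984555 -0.74387526 -2.02424401]
[-22.7, 0.8, 28.6, 0.0, 0.1, 0.2]
[-33.6, 0.8, 41.6, 0.0, 0.1, 0.2]
```

Call:
apply_moves(
  steps=[
    [-6,0.5,7.5,0,0,0.2,40],
    [-12,0.7,15,0,0,0.2,40],
    [-18,0.8,22,0,0,0.2,40],
    [-23,0.8,28.5,0,0,0.2,40],
    [-23,0.8,28.5,0,0,0.2,40],
  ],
)

```text
t: 21.52
tcp_pos: [0.523, 0.2621, 0.0685]
orientation: [-3.141, -0.7, 3.089]
wrist_force: [-0.1, 0.1, -1.8]
gripper_width: 0.0512
gripper_force: 63.6
```

Call:
apply_moves(
  steps=[
    [-3.2,0,3.8,0,0,0,40],
    [-6.4,0,7.7,0,0,0,40],
    [-7.7,0,9.2,0,0,0,40],
    [-7.7,0,9.2,0,0,0,40],
  ],
)

```text
t: 22.02
tcp_pos: [0.5234, 0.2623, 0.0572]
orientation: [3.141, -0.699, 3.089]
wrist_force: [-0.0, 0.2, -2.2]
gripper_width: 0.0512
gripper_force: 63.6
```

Call:
apply_moves(
  steps=[
    [-0.7,0,0.8,0,0,0,40],
    [-1.3,0,1.5,0,0,0,40],
    [-1.3,0,1.5,0,0,0,40],
  ],
)

```text
t: 22.4
tcp_pos: [0.5235, 0.2623, 0.0554]
orientation: [3.141, -0.699, 3.089]
wrist_force: [0.4, -0.2, -2.2]
gripper_width: 0.0514
gripper_force: 63.6
```

Call:
apply_moves(
  steps=[
    [-0.7,0,0.8,0,0,0,40],
    [-1.3,0,1.5,0,0,0,40],
    [-1.3,0,1.5,0,0,0,40],
  ],
)

```text
t: 22.78
tcp_pos: [0.5236, 0.2623, 0.0538]
orientation: [3.141, -0.699, 3.089]
wrist_force: [0.2, 0.0, 1.8]
gripper_width: 0.0517
gripper_force: 63.8
```

```bash
python3 - <<'E'
from h import *
s=read_state(); A=cur(s); C=A@can_rel(); M=C[:3,3]+.09*C[:3,2]; print('mouth',M.round(4),'z',C[:3,2].round(3),s['wrist_force'],s['torque'])
E
```

```text
mouth [0.5321 0.2617 0.0035] z [ 0.001  0.    -1.   ] [0.19678389 0.03335393 1.75905151] [-0.1359982  -0.51226605  0.00667517]
```

Contact comes at the expected height. I'll press lightly, release, and back off straight up.

Call:
apply_moves(
  steps=[
    [-0.6,0,0.8,0,0,0,40],
    [-0.6,0,0.8,0,0,0,40],
    [-0.6,0,0.8,0,0,0,62],
    [-0.6,0,0.8,0,0,0,72],
    [-0.6,0,0.8,0,0,0,72],
    [-0.6,0,0.8,0,0,0,72],
  ],
)

```text
t: 23.52
tcp_pos: [0.5234, 0.2623, 0.0522]
orientation: [3.141, -0.699, 3.089]
wrist_force: [-0.3, 0.1, -0.2]
gripper_width: 0.0721
gripper_force: 0.0
```

Call:
apply_moves(
  steps=[
    [10,0,-12,0,0,0,72],
    [32,0,-38,0,0,0,72],
    [65,0,-76,0,0,0,72],
    [100,0,-118,0,0,0,72],
    [100,0,-170,0,0,0,72],
    [100,0,-230,0,0,0,72],
    [100,0,-230,0,0,0,72],
  ],
)

```text
t: 24.4
tcp_pos: [0.5717, 0.2604, 0.2688]
orientation: [3.139, -0.694, 3.099]
wrist_force: [-0.4, 0.8, -2.1]
gripper_width: 0.0719
gripper_force: 0.0
```

```bash
python3 - <<'E'
from h import *
s=read_state(); print(s['t'],s['tcp_pos'],s['orientation'],s['joint_positions'].round(2))
for n in ('scene','side'): save(n+'7.png',get_image(n)['pixels'])
g=get_image('scene'); T=cam_pose(g); m=mask(g['pixels'],(3,90,40),(18,255,255)); m[330:]=0; m[:, :250]=0; c=blob(m)
for p,w in zip(*(lambda h:(h,cast(g,T,h,.093)))(cv2.approxPolyDP(cv2.convexHull(c),2,True)[:,0])): print(p,w.round(4))
a=cv2.imread('pics/scene7.png')[130:330,360:560]; b=cv2.imread('pics/side7.png')[60:260,190:390]; cv2.imwrite('pics/both7.png',np.hstack([cv2.resize(v,None,fx=2,fy=2) for v in (a,b)]))
E
```

```text
24.4 [0.57168752 0.26042063 0.26881267] [ 3.13876385 -0.69374535  3.09946209] [-0.25  0.92 -0.26  0.95 -0.12  1.9   1.05]
[478 206] [0.508  0.2907 0.093 ]
[481 224] [0.5623 0.2851 0.093 ]
[472 248] [0.6292 0.2516 0.093 ]
[449 248] [0.629  0.2044 0.093 ]
[447 232] [0.5851 0.2082 0.093 ]
[454 207] [0.511 0.237 0.093]
```

View pics/both7.png

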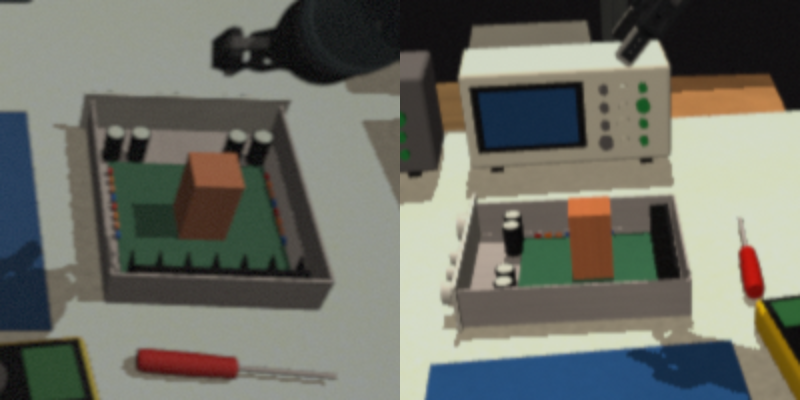

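The crops show the can upright over the transformer with its rim on the floor: scene top at about (466,210), base at (460,248). The gripper is clear and everything else is in place, so I'll hand in.

```bash
python3 -c "
from rig import *
print(finish_job())"
```

```text
the job is handed in; nothing more can be done
None
```

The copper shield can now stands mouth-down over the transformer with its rim on the chassis floor; I laid it on the mat and re-gripped it to turn it over, and handed the job in after about 25 s with the gripper clear.

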